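# Load the wheel fixture and hold a skate wheel over its spigot

### The arm

A 7-joint arm with a two-finger parallel gripper is mounted at the origin on the work surface. World frame = base frame: x ahead of the robot, y to its left, z up, the work surface at z = 0. Lengths are in m, angles in rad, forces in N, time in s.
With the tool pointing down it reaches from about 0.4 to 0.85 m from the base axis. Payload 4.5 kg.
Tool frame: the origin (TCP) lies on the centre line of the jaws, within the pads' length; the fingertips stand r.tip_extent ahead of it and the grasp point (between the pads) is the TCP (r.tip_extent is the distance from the TCP to the fingertips, in m); z points along the fingers, y is the line along which they close (so a half turn about z gives the same grasp; the last joint's range is limited). The gripper opens to 88 mm and grips with 3 to 60 N. Pads are 18 mm wide; open, the fingers measure 123 mm over their backs; the gripper's body (75 mm by 187 mm) begins 45 mm behind the grasp point.
Start: joints at [-1.284, 0.689, -0.195, 1.565, 0.157, 0.902, -0.215], TCP at [0.156, 0.605, 0.258] pointing down, gripper open.
Joint ranges: [-3.01, 3.01], [-0.46, 2.08], [-1.47, 1.51], [0.13, 2.56], [-1, 4.14], [0.04, 2.09], [-2.66, 2.66]. Speed limits (rad/s): [2.57, 2.57, 3.14, 3.14, 3.14, 3.14, 3.14].

### API

Orientations are given as a unit quaternion [x, y, z, w].
In Python, from plant import sensors, vision, finish_job, r gives the robot as it stands. The module is installed in compiled form; this text tells all that it offers.
- The arm moves only by the tool step_arm, never from a script. Its argument "steps" is a list of rows, each a list of 2 entries, a list of its own where there are three numbers: the shift along the tool's x, y, z in cm, then the turn, a rotation vector about the tool's x, y, z in degrees. A call has 1 to 12 rows; each row shifts and turns the commanded pose from where the row before left it, along the tool's axes as they then stand; what a row does not reach is not made up. A row lasts 1/8 s, in which the tool goes at most 62.5 mm and 10.7 degrees, less where a joint would pass 70% of its speed; a pose out of reach is approached as far as the arm can. A call with a gripper value outside its range is refused whole. "claw" is the opening, from -1 (shut) to 1 (fully open), set as the call begins (left out, the last holds). The fingers move at their own pace and stop on an object; "grip_force" is the grip in N (left out, the last holds). Time passes only in rows, so rows that do not move let the fingers close. It gives the time, the measured TCP pose, the force, the opening and the grip force at its end, in the units of the state.
- sensors.get_state(): the state, without advancing time (a new reading comes with each control period).
- vision.snapshot(name): name is "side" or "top" or "wrist"; returns a dict with "img" (400x640x3 uint8, red, green, blue), "fx", "fy", "cx", "cy" (pixels), "position" and "rotation" of the camera in the world. Camera axes: x right, y down, z forward; pixel columns grow to the right and rows downward; lengths in m; the calibration is good to about 2 mm. A picture is of the moment at which its call begins. There is no depth.
- finish_job(): hands the job in; it is judged then, once.
The state is a dict: "clock": time; "q": joint angles; "qd": joint speeds; "joint_torque": joint torques, N m; "tool_pos": TCP position; "eef_rot": TCP orientation; "contact_force": force on the tool from outside, world axes, zero at the start; "moment": the same for the moment, N m; "opening": opening from 0.0 (shut) to 1.0 (fully open); "finger_force": force on a finger pad.
Only numpy, scipy, OpenCV 4.12 (cv2) and the standard library are available. Lean on these libraries where they do the work, as an engineer would, in place of code of your own. Each camera call takes 0.05 s, during which the arm holds its last target. There are 200 camera calls.

### The job

Set the loose aluminium insert into the rectangular pocket of the steel fixture block so that it sits flat, square and fully home, and let go of it. Then pick up the larger of the two pink wheels, lift it over the upright steel splash guard without bumping the guard, and bring it over the insert's round spigot: level, its bore centred over the spigot, its underside about 10 mm above the spigot's tip and touching nothing. Finish there, still holding the wheel in the gripper (I will slip a bearing on underneath), and leave everything else on the bench where it is.

Things in the scene. Friction and masses are not known exactly. Their poses are not given: they have to be found in the camera images.
- insert: Loose aluminium insert, 160 g nominal. Flat base plate 70 (x) x 50 (y) x 10 mm thick; on its middle a rectangular shoulder 34 (x) x 24 (y) mm rising from 10 to 32 mm, with two flat sides 24 mm apart to grip; on that a round spigot, 16 mm in diameter, from 32 to 48 mm. Origin: centre of the plate's underside, z up, x along the plate's long side. It stands on the bench; half a turn makes no difference.
- spigot_tip (a point): Tip of the insert's spigot, on its axis, 48 mm above the insert's underside.
- fixture: Dark steel fixture block 120 (x) x 100 (y) x 24 mm high, fixed to the bench (small bolt heads 4 mm high stand at its corners, 50 mm along x and 40 mm along y from the middle), with a central rectangular pocket in its top. Origin: centre of its underside, x along the pocket's long side.
- pocket (a point): Centre of the pocket's floor, 14 mm above the bench. The pocket is 73 (x) x 53 (y) mm, 10 mm deep, with a 3 mm chamfer round its mouth at 24 mm height; axes as the fixture's. The seated insert's plate is flush with the block's top.
- wheel: The larger pink urethane roller skate wheel, 60 mm in diameter and 32 mm tall, lying flat on the bench, with a white hub and an open bore of 22 mm; 90 g nominal. Origin: centre of its underside, z along its axis.
- wheel_center (a point): Middle of the larger wheel, on its axis, 16 mm above its underside.
- guard: Upright sheet-steel splash guard fixed to the bench between the two wheels (its +y side) and the fixture and insert (its -y side): 340 mm long (x), 3 mm thick (y), 100 mm high, with a flat foot 36 mm wide and 3 mm thick. Origin: centre of its underside.
- guard_top (a point): Middle of the guard's top edge, 100 mm above the bench; x along the edge.
- small_wheel: The smaller pink wheel, 46 mm in diameter and 20 mm tall, lying flat; not needed. Origin: centre of its underside.
- jar: Closed glass jar with a screw cap, 70 mm in diameter, 95 mm high; bystander. Origin: centre of its underside.
- bearing_a: Loose steel bearing 22 mm in diameter, 7 mm high, on the fixture's side of the guard; bystander. Origin: centre of its underside.
- bearing_b: Loose steel bearing like the other, on the wheels' side of the guard; bystander. Origin: centre of its underside.
- dish: Round tin dish of bearings, 100 mm across the rim, 24 mm high; bystander. Origin: centre of its underside.
- can: Aerosol can 65 mm in diameter, 150 mm high, at the back of the bench; bystander. Origin: centre of its underside.
- brush: Cleaning brush 160 mm long lying on the bench near the robot's base; bystander. Its length is along its x.
Things that resemble listed ones, but are neither listed nor needed, are in the scene too. What is shaped like the fixture but green is not meant.

How it is judged:
On the way, in this order (a step that is already met when the one before it is completed fails the run):
1. the insert is seated flat and square in the pocket and let go (horizontal distance between insert and pocket below 0.004 m and z of insert in the frame of pocket between -0.002 and 0.002 m and angle between the z axis of insert and the z axis of fixture, either way round below 0.035 rad and angle between the x axis of insert and the x axis of fixture, either way round below 0.08 rad and contact force between insert and the fingers below 0.1 N and linear speed of insert below 0.02 m/s), for 0.2 s.
2. the larger wheel passes over the splash guard's top edge (x of wheel_center in the frame of guard_top between -0.17 and 0.17 m and y of wheel_center in the frame of guard_top between -0.05 and 0.05 m and z of wheel_center in the frame of guard_top above 0.016 m and contact force between wheel and the fingers above 0.5 N), for 0.04 s.
At the end, for the whole second after the job is handed in: Insert seated (4 mm of pocket centre, 2 mm of floor, 2 deg tilt, 4.5 deg turn), untouched. Larger wheel held still in the gripper: axis within 5 mm of the spigot's, underside 4 to 18 mm above its tip, tilt under 5.7 deg, touching neither insert nor fixture (horizontal distance between insert and pocket below 0.004 m and z of insert in the frame of pocket between -0.002 and 0.002 m and angle between the z axis of insert and the z axis of fixture, either way round below 0.035 rad and angle between the x axis of insert and the x axis of fixture, either way round below 0.08 rad and horizontal distance between wheel_center and spigot_tip below 0.005 m and z of wheel_center in the frame of spigot_tip between 0.02 and 0.034 m and angle between the z axis of wheel and the z axis of fixture, either way round below 0.1 rad and contact force between wheel and the fingers above 0.5 N and contact force between wheel and insert below 0.05 N and contact force between wheel and fixture below 0.05 N and contact force between insert and the arm below 0.1 N and contact force between insert and the fingers below 0.1 N and linear speed of wheel below 0.02 m/s); the arm keeps its last pose, push and grip.
It fails at once if the splash guard is bumped (contact force between guard and anything else above 3 N).
It fails at once if a bystander (small wheel, jar, bearing, dish, can or brush) is shifted by more than 20 mm (distance of any of small_wheel, jar, bearing_a, bearing_b, dish, can, brush from where it was at the start of the episode above 0.02 m).
It also fails if it takes over 72 s, if anything falls off the work surface, if the arm or the gripper's body presses on something with over 40 N, if the wrist force passes 120 N, or if a joint passes its speed limit or range.

## Working session

There is one attempt and no reset: what is moved stays moved. The work goes in short steps, Python scripts to look and compute and a tool call to move; the robot and the scene stay as the last step left them, time stands still between calls to the robot, and variables do not carry over. Pictures are saved under pics/ and viewed, at most 10 in all, crops included, and the job is handed in when it is done.

Besides the shell and the picture viewer there is one more tool, called in YAML: its name, and indented under it one key for each argument. step_arm: Moves the arm, as the interface text tells. Its arguments: {"type":"object","properties":{"steps":{"type":"array"},"claw":{"type":"number"},"grip_force":{"type":"number"}},"required":["steps"]}

```bash
mkdir -p pics; cat > h.py <<'E'
import numpy as np, cv2, pickle
from plant import sensors, vision, finish_job, r
from scipy.spatial.transform import Rotation as R
def snap(n,f=None):
    s=vision.snapshot(n)
    if f: cv2.imwrite(f'pics/{f}.png',s['img'][:,:,::-1]); pickle.dump(s,open(f'pics/{f}.pkl','wb'))
    return s
def ray(s,u,v,z):
    M=np.array(s['rotation']); M=M if M.shape==(3,3) else R.from_quat(M).as_matrix()
    d=M@np.array([(u-s['cx'])/s['fx'],(v-s['cy'])/s['fy'],1]); p=np.array(s['position'])
    return p+d*(z-p[2])/d[2]
def proj(s,P):
    M=np.array(s['rotation']); M=M if M.shape==(3,3) else R.from_quat(M).as_matrix()
    c=M.T@(np.array(P)-np.array(s['position'])); return s['fx']*c[0]/c[2]+s['cx'],s['fy']*c[1]/c[2]+s['cy']
E
python3 - <<'E'
from h import *
for n in('top','side'):
    s=snap(n,n+'0'); print({k:v for k,v in s.items() if k!='img'})
print(sensors.get_state(), r.tip_extent)
E
```

```text
{'fx': 426.9540327906527, 'fy': 426.9540327906527, 'cx': 322.35479879716587, 'cy': 196.13285114981795, 'position': array([ 0.39819335, -0.06427805,  1.32111773]), 'rotation': array([-0.69625736,  0.71660662, -0.02735101,  0.03086363])}
{'fx': 423.58796727457457, 'fy': 423.58796727457457, 'cx': 318.94801076489847, 'cy': 205.0027899290431, 'position': array([0.23626381, 0.71226335, 1.1266004 ]), 'rotation': array([-0.14249582,  0.93606392, -0.31672933,  0.05622999])}
{'clock': 0.1, 'q': array([-1.2842265 ,  0.68989287, -0.19454748,  1.56623411,  0.15728359,
        0.90249498, -0.21511787]), 'qd': array([ 0.00035644, -0.0009601 , -0.00013878, -0.00333195, -0.00046416,
       -0.00103912,  0.00129471]), 'joint_torque': array([-3.82603888e-03, -5.28491020e+01, -1.27171677e+00, -1.53833109e+01,
       -5.25831606e-02,  2.03445576e-03,  3.72781119e-05]), 'tool_pos': array([0.15619233, 0.60461653, 0.25699699]), 'eef_rot': array([ 1.26014611e-01,  9.92028047e-01, -8.17333687e-04, -5.86648685e-05]), 'contact_force': array([ 0.19392427, -0.24732865,  0.26679193]), 'moment': array([-0.01060546,  0.01314334, -0.02058897]), 'finger_force': 0.0, 'opening': 1.000466173693296} 0.019
```

View pics/top0.png

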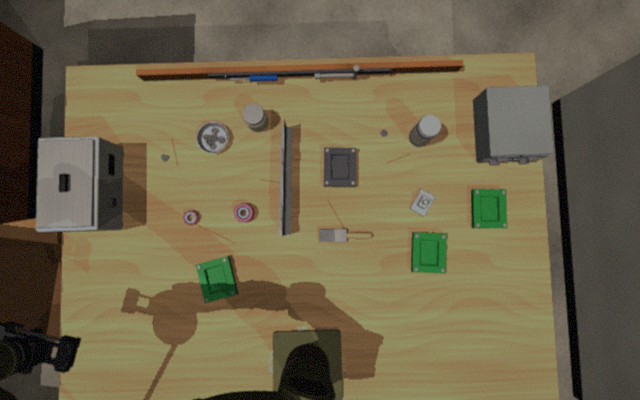

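View pics/side0.png

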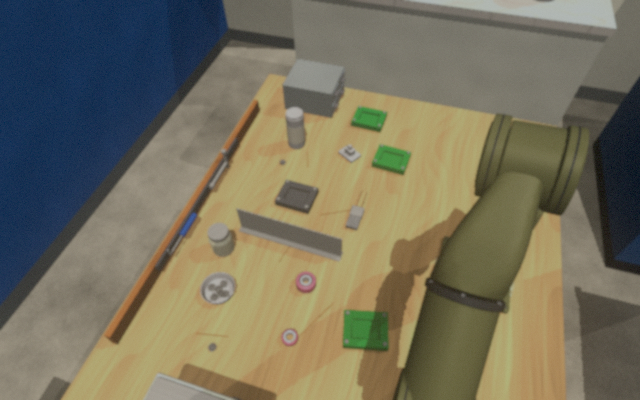

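Top view: insert at pixel (423,202), the dark fixture at (340,167), the larger wheel at (244,212), the guard edge-on at u≈285 and v 123–233, and the can at (427,128). The side view agrees. Next I'll take metric positions.

```bash
cat > m.py <<'E'
from h import *
s=pickle.load(open('pics/top0.pkl','rb')); im=s['img']; hsv=cv2.cvtColor(im,cv2.COLOR_RGB2HSV)
def rect(mask,box,z,name):
    x0,y0,x1,y1=box; m=np.zeros_like(mask); m[y0:y1,x0:x1]=mask[y0:y1,x0:x1]
    cs,_=cv2.findContours(m,cv2.RETR_EXTERNAL,cv2.CHAIN_APPROX_NONE); c=max(cs,key=cv2.contourArea)
    P=np.array([ray(s,u,v,z)[:2] for u,v in c[:,0]],np.float32)
    (cx,cy),(w,h),a=cv2.minAreaRect(P); print(name,'c',round(cx,4),round(cy,4),'wh',round(w,3),round(h,3),'ang',round(a,1))
V=hsv[:,:,2]; S=hsv[:,:,1]
rect(((V<105)&(S<80)).astype(np.uint8),(310,135,370,198),.024,'fixture')
rect(((S<70)&(V>120)).astype(np.uint8),(400,180,445,225),.01,'insert')
rect((((hsv[:,:,0]>150)|(S<60))&(V>90)).astype(np.uint8),(228,195,262,230),.016,'wheel')
rect((((hsv[:,:,0]>150)|(S<60))&(V>90)).astype(np.uint8),(175,203,205,230),.01,'small')
for n,u,v,z in(('guard top a',285,123,.1),('guard top b',285,233,.1),('can',430,124,.15),('jar',255,112,.095),('brgA',383,132,.004),('brush',345,236,.02),('green',429,253,.024)): print(n,ray(s,u,v,z).round(3))
E
python3 m.py; python3 - <<'E'
import cv2
i=cv2.imread('pics/top0.png'); a=cv2.resize(i[130:250,225:445],None,fx=3.6,fy=3.6,interpolation=cv2.INTER_CUBIC); cv2.imwrite('pics/top0c.png',a)
E
```

```text
fixture c 0.5936 -0.116 wh 0.098 0.118 ang 88.3
insert c 0.4787 -0.3652 wh 0.053 0.074 ang 60.9
wheel c 0.4643 0.1849 wh 0.055 0.055 ang 89.1
small c 0.4525 0.3478 wh 0.04 0.04 ang 89.7
guard top a [0.716 0.043 0.1  ]
guard top b [0.397 0.05  0.1  ]
can [ 0.688 -0.365  0.15 ]
jar [0.753 0.131 0.095]
brgA [ 0.703 -0.255  0.004]
brush [ 0.382 -0.125  0.02 ]
green [ 0.324 -0.375  0.024]
```

View pics/top0c.png

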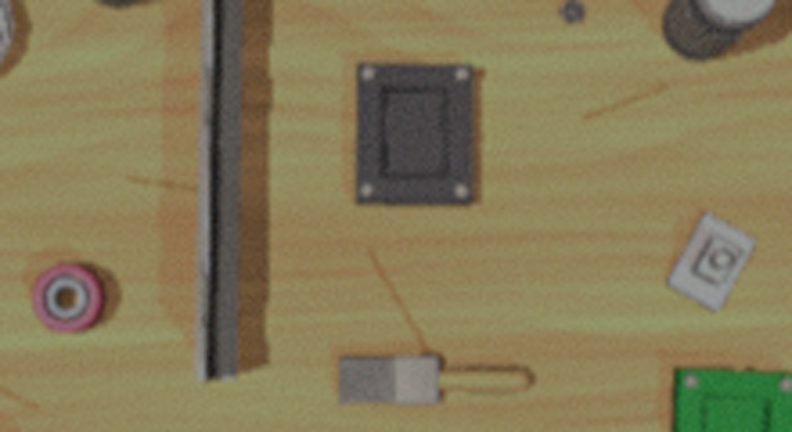

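The views agree: fixture at (0.594, -0.116) with yaw about -2°, insert at (0.479, -0.365) with yaw about -29°, wheel at (0.464, 0.185). The measured sizes match the given ones. I'll fly over to the insert and look with the wrist camera.

step_arm:
  steps:
    - [[-4.3,-3.1,0],[0,0,0]]
    - [[-4.3,-3.1,0],[0,0,0]]
    - [[-4.3,-3.1,0],[0,0,0]]
    - [[-4.3,-3.1,0],[0,0,0]]
    - [[-4.3,-3.1,0],[0,0,0]]
    - [[-4.3,-3.1,0],[0,0,0]]
    - [[-4.3,-3.1,0],[0,0,0]]
    - [[-4.3,-3.1,0],[0,0,0]]
    - [[-4.3,-3.1,0],[0,0,0]]
    - [[-4.3,-3.1,0],[0,0,0]]
    - [[0,0,0],[0,0,0]]

```text
clock: 1.48
tool_pos: [0.4978, 0.1923, 0.2571]
eef_rot: [0.131, 0.991, -0.001, 0.001]
contact_force: [0.3, 0.5, 0.7]
opening: 1.001
finger_force: 0.0
```

```bash
python3 -c "
from h import *
snap('wrist','w_wheel')"
```

step_arm:
  steps:
    - [[-1.1,-4.9,0],[0,0,0]]
    - [[-1.1,-4.9,0],[0,0,0]]
    - [[-1.1,-4.9,0],[0,0,0]]
    - [[-1.1,-4.9,0],[0,0,0]]
    - [[-1.1,-4.9,0],[0,0,0]]
    - [[-1.1,-4.9,0],[0,0,0]]
    - [[-1.1,-4.9,0],[0,0,0]]
    - [[-1.1,-4.9,0],[0,0,0]]
    - [[-1.1,-4.9,0],[0,0,0]]
    - [[-1.1,-4.9,0],[0,0,0]]
    - [[-1.1,-4.9,0],[0,0,0]]
    - [[0,0,0],[0,0,0]]

```text
clock: 3.02
tool_pos: [0.4767, -0.3578, 0.257]
eef_rot: [0.129, 0.992, -0.001, -0.0]
contact_force: [-0.5, 0.4, -0.3]
opening: 1.001
finger_force: 0.0
```

step_arm:
  steps:
    - [[0,0,0],[0,0,7]]
    - [[0,0,0],[0,0,7]]
    - [[0,0,0],[0,0,0]]
    - [[0,0,0],[0,0,0]]

```text
clock: 3.52
tool_pos: [0.4781, -0.3531, 0.2577]
eef_rot: [0.244, 0.97, 0.0, -0.0]
contact_force: [-0.4, -0.3, -0.7]
opening: 0.999
finger_force: 0.0
```

```bash
python3 -c "
from h import *
s=snap('wrist','w_ins'); print(s['position'],s['fx'],R.from_quat(s['rotation']).as_matrix().round(3)); print(sensors.get_state()['q'].round(2)); print('insert tip proj',proj(s,(.479,-.365,.048)))
a=np.hstack([cv2.imread('pics/w_wheel.png'),cv2.imread('pics/w_ins.png')]); cv2.imwrite('pics/w2.png',cv2.resize(a,(800,250)))"
```

```text
[ 0.41966031 -0.32135031  0.38434883] 351.8970573855531 [[ 0.472  0.85   0.233]
 [ 0.881 -0.456 -0.123]
 [ 0.002  0.264 -0.965]]
[ 0.7   0.65 -0.25  1.66  0.2   0.86  1.45]
insert tip proj (np.float64(310.3501191097756), np.float64(177.51824224579292))
```

View pics/w2.png

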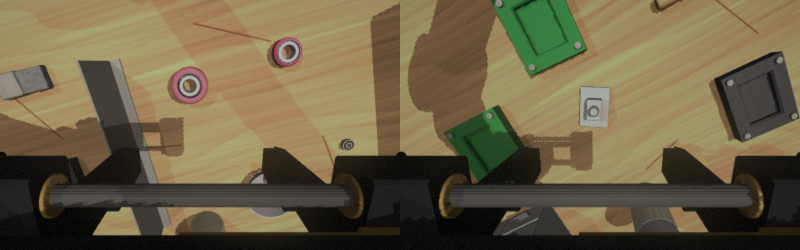

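The wrist view shows the insert near (309,171), the fixture at about (570,155) and, in the earlier frame, the larger wheel at about (301,136). I'll measure them precisely from these pictures.

```bash
cat > m2.py <<'E'
from h import *
def rect(s,mask,box,z,name):
    x0,y0,x1,y1=box; m=np.zeros_like(mask); m[y0:y1,x0:x1]=mask[y0:y1,x0:x1]
    m=cv2.morphologyEx(m,cv2.MORPH_OPEN,np.ones((3,3)))
    cs,_=cv2.findContours(m,cv2.RETR_EXTERNAL,cv2.CHAIN_APPROX_NONE); c=max(cs,key=cv2.contourArea)
    P=np.array([ray(s,u,v,z)[:2] for u,v in c[:,0]],np.float32)
    (cx,cy),(w,h),a=cv2.minAreaRect(P); print(name,'c',round(cx,4),round(cy,4),'wh',round(w,3),round(h,3),'ang',round(a,1))
    return (cx,cy),a
def ch(s):
    h=cv2.cvtColor(cv2.GaussianBlur(s['img'],(3,3),0),cv2.COLOR_RGB2HSV); return h[:,:,0],h[:,:,1],h[:,:,2]
E
python3 - <<'E'
from m2 import *
s=pickle.load(open('pics/w_ins.pkl','rb')); H,S,V=ch(s)
rect(s,((S<70)&(V>100)).astype(np.uint8),(275,130,345,215),.01,'insert')
rect(s,((S<80)&(V<105)).astype(np.uint8),(490,75,640,232),.024,'fixture')
w=pickle.load(open('pics/w_wheel.pkl','rb')); H,S,V=ch(w)
m=(((H>150)|(H<6)|(S<50))&(V>60)).astype(np.uint8)
for z in(.016,.03): rect(w,m,(255,95,345,180),z,'wheel')
cv2.imwrite('pics/crop.png',np.hstack([cv2.resize(s['img'][125:220,265:355,::-1],(400,420)),cv2.resize(w['img'][90:185,255:345,::-1],(400,420))]))
E
```

```text
insert c 0.4797 -0.3664 wh 0.05 0.071 ang 58.9
fixture c 0.5932 -0.1197 wh 0.109 0.126 ang 87.8
wheel c 0.4645 0.1812 wh 0.06 0.06 ang 1.1
wheel c 0.4633 0.1823 wh 0.057 0.058 ang 1.1
```

View pics/crop.png

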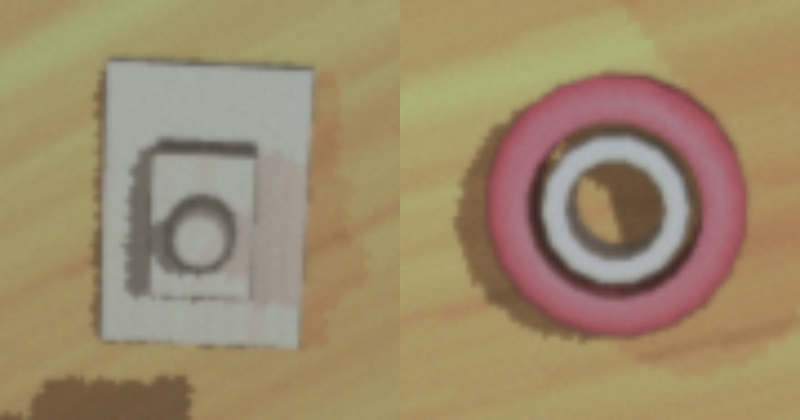

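step_arm:
  steps:
    - [[-0.8,-1.1,3.0],[0,0,2.6]]
    - [[0,0,5],[0,0,0]]
    - [[0,0,4],[0,0,0]]
    - [[0,0,4],[0,0,0]]
    - [[0,0,3],[0,0,0]]
    - [[0,0,2],[0,0,0]]
    - [[0,0,0],[0,0,0]]
    - [[0,0,0],[0,0,0]]
  claw: 0.2

```text
clock: 4.58
tool_pos: [0.48, -0.3685, 0.0487]
eef_rot: [0.268, 0.963, -0.0, 0.001]
contact_force: [-0.9, -0.2, -0.1]
opening: 0.599
finger_force: 0.0
```

```bash
python3 - <<'E'
from m2 import *
s=snap('wrist','w_ins2'); H,S,V=ch(s); st=sensors.get_state()
T=R.from_quat(st['eef_rot']); p=st['tool_pos']; print(p.round(4),T.as_matrix().round(3).tolist())
for P in [(0.4797,-0.3664,.01),(0.4797,-0.3664,.048)]: print(proj(s,P))
E
```

```text
[ 0.4801 -0.3687  0.049 ] [[-0.856, 0.516, 0.002], [0.516, 0.856, -0.001], [-0.002, 0.0, -1.0]]
(np.float64(323.6155672320347), np.float64(234.42203730354487))
(np.float64(324.23721731689307), np.float64(269.77240685473885))
```

View pics/w_ins2.png

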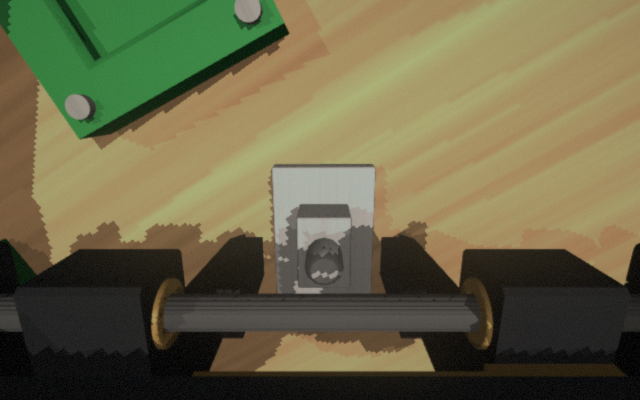

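The insert lies between the fingers, aligned with the view; the far plate edge is at v≈165 and the shoulder at u 297–350. I'll check its offset along tool x.

```bash
python3 - <<'E'
from m2 import *
s=pickle.load(open('pics/w_ins2.pkl','rb')); st=sensors.get_state()
T=R.from_quat(st['eef_rot']).as_matrix(); p=st['tool_pos']
for n,u,v,z in[('far L',273,166,.01),('far R',375,165,.01),('shoulder top far L',298,217,.032),('shoulder far R',350,217,.032),('spigot mid',324,262,.048),('lowL',277,290,.01)]:
    print(n,(T.T@(ray(s,u,v,z)-p)*1000).round(1))
E
```

```text
far L [ 36.4 -22.4  38.9]
far R [36.9 26.1 38.9]
shoulder top far L [18.3 -9.4 16.9]
shoulder far R [18.3 12.9 16.9]
spigot mid [4.9 1.6 0.9]
lowL [-29.6 -22.7  39. ]
```

step_arm:
  steps:
    - [[0.15,0.17,0.9],[0,0,0]]
    - [[0,0,0.7],[0,0,0]]
    - [[0,0,0],[0,0,0]]
    - [[0,0,0],[0,0,0]]

```text
clock: 5.12
tool_pos: [0.4789, -0.3659, 0.0316]
eef_rot: [0.268, 0.963, 0.0, 0.0]
contact_force: [0.5, -0.2, -0.2]
opening: 0.603
finger_force: 0.0
```

step_arm:
  steps:
    - [[0,0,0],[0,0,0]]
    - [[0,0,0],[0,0,0]]
    - [[0,0,0],[0,0,0]]
    - [[0,0,0],[0,0,0]]
    - [[0,0,0],[0,0,0]]
    - [[0,0,0],[0,0,0]]
  claw: -1
  grip_force: 25

```text
clock: 5.88
tool_pos: [0.4788, -0.366, 0.0318]
eef_rot: [0.268, 0.963, -0.0, 0.0]
contact_force: [-1.3, 0.6, 1.8]
opening: 0.269
finger_force: 25.0
```

step_arm:
  steps:
    - [[0,0,-3],[0,0,0]]
    - [[0,0,-5],[0,0,0]]
    - [[0,0,-4],[0,0,0]]
    - [[0,0,0],[0,0,0]]
    - [[0,0,0],[0,0,0]]

```text
clock: 6.5
tool_pos: [0.4781, -0.3655, 0.1508]
eef_rot: [0.268, 0.963, 0.0, -0.001]
contact_force: [-0.8, 0.2, -1.7]
opening: 0.27
finger_force: 25.0
```

step_arm:
  steps:
    - [[0,0,0],[0,0,-9.7]]
    - [[0,0,0],[0,0,-9.7]]
    - [[0,0,0],[0,0,-9.7]]
    - [[-2.9,4.2,0],[0,0,0]]
    - [[-2.9,4.2,0],[0,0,0]]
    - [[-2.9,4.2,0],[0,0,0]]
    - [[-2.9,4.2,0],[0,0,0]]
    - [[-2.9,4.2,0],[0,0,0]]
    - [[-2.9,4.2,0],[0,0,0]]
    - [[0,0,0],[0,0,0]]
    - [[0,0,0],[0,0,0]]
    - [[0,0,0],[0,0,0]]

```text
clock: 8.0
tool_pos: [0.66, -0.1223, 0.1506]
eef_rot: [0.019, 1.0, -0.001, -0.001]
contact_force: [1.1, -0.6, -0.2]
opening: 0.274
finger_force: 25.0
```

```bash
python3 -c "
from h import *
s=snap('wrist','w_fix'); st=sensors.get_state(); print(st['tool_pos'],st['eef_rot'],st['opening'])"
```

```text
[ 0.66031261 -0.12217042  0.15095714] [ 1.85174704e-02  9.99827939e-01 -5.58141421e-04 -9.40569796e-04] 0.2674804209164275
```

View pics/w_fix.png

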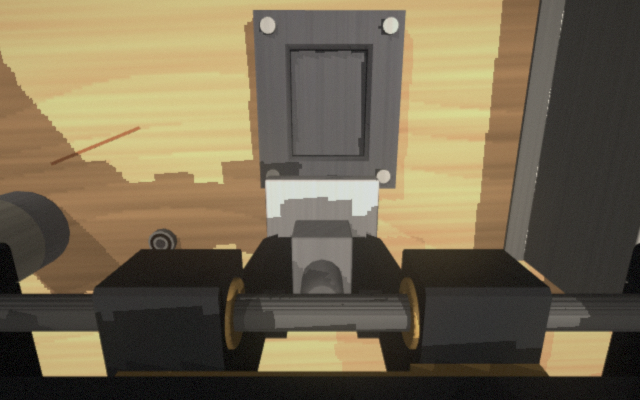

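Bolt heads are at (268,25), (391,26), (383,177) and (272,176). The held insert's plate edge runs from (265,180) to (379,181), with the shoulder's top edge at (293–352, 235). Next: relative offsets in tool axes.

```bash
python3 - <<'E'
from m2 import *
s=pickle.load(open('pics/w_fix.pkl','rb')); st=sensors.get_state()
T=R.from_quat(st['eef_rot']).as_matrix(); p=st['tool_pos']
g=cv2.cvtColor(s['img'],cv2.COLOR_RGB2GRAY); B=[]
for u,v in((268,25),(391,26),(383,177),(272,176)):
    w=g[v-11:v+12,u-11:u+12].astype(float); m=w>np.percentile(w,70)-0; 
    m=(w>(145 if v<100 else 120)); ys,xs=np.nonzero(m); print('bolt',u,v,xs.mean()+u-11,ys.mean()+v-11,m.sum())
    B.append(ray(s,u,v,.028))
L=lambda P:(T.T@(P-p)*1000).round(1)
for b in B: print('bolt',b.round(4),L(b))
for n,q in(('pocket',((291,47),(371,46),(367,156),(290,155))),):
    P=[ray(s,u,v,.024) for u,v in q]; print(n,[L(a) for a in P],L(np.mean(P,0)))
for n,u,v,h in(('plate',265,180,-.022),('plate',379,181,-.022),('sh',293,235,0),('sh',352,235,0)): print(n,L(ray(s,u,v,p[2]+h)))
E
```

```text
bolt 268 25 267.1959798994975 24.62311557788945 199
bolt 391 26 390.5645933014354 24.90430622009569 209
bolt 383 177 381.15725806451616 179.08064516129033 248
bolt 272 176 274.10059171597635 183.0473372781065 169
bolt [ 0.5453 -0.153   0.028 ] [113.6 -35.  123.2]
bolt [ 0.5488 -0.0733  0.028 ] [113.   44.9 123.1]
bolt [ 0.6488 -0.0775  0.028 ] [ 12.9  44.3 122.9]
bolt [ 0.6451 -0.1578  0.028 ] [ 13.6 -36.  123. ]
pocket [array([100.9, -20.6, 127.2]), array([101.5,  32.9, 127.1]), array([ 27.6,  32.7, 127. ]), array([ 28.3, -23. , 127. ])] [ 64.6   5.5 127.1]
plate [ 33.3 -24.6  22.1]
plate [32.9 24.6 22. ]
sh [ 16.6 -11.1   0. ]
sh [16.7 11.5  0. ]
```

step_arm:
  steps:
    - [[3.2,0.2,0],[0,0,0]]
    - [[3.2,0.25,0],[0,0,0]]
    - [[0,0,0],[0,0,0]]
    - [[0,0,4],[0,0,0]]
    - [[0,0,3],[0,0,0]]
    - [[0,0,1.7],[0,0,0]]
    - [[0,0,0],[0,0,0]]
    - [[0,0,0],[0,0,0]]
    - [[0,0,0],[0,0,0]]

```text
clock: 9.18
tool_pos: [0.5986, -0.1135, 0.0659]
eef_rot: [0.017, 1.0, -0.0, 0.001]
contact_force: [0.4, -0.4, -0.7]
opening: 0.27
finger_force: 25.0
```

```bash
python3 -c "
from h import *
s=snap('wrist','w_fix2'); st=sensors.get_state(); print(st['tool_pos'],st['eef_rot'],st['opening'])
cv2.imwrite('pics/w_fix2c.png',cv2.resize(s['img'][60:310,180:480,::-1],None,fx=2.4,fy=2.4,interpolation=cv2.INTER_CUBIC))"
```

```text
[ 0.59839984 -0.11344882  0.06575075] [ 1.73662276e-02  9.99848726e-01 -4.06608434e-05  9.68367313e-04] 0.2701530276329652
```

View pics/w_fix2c.png

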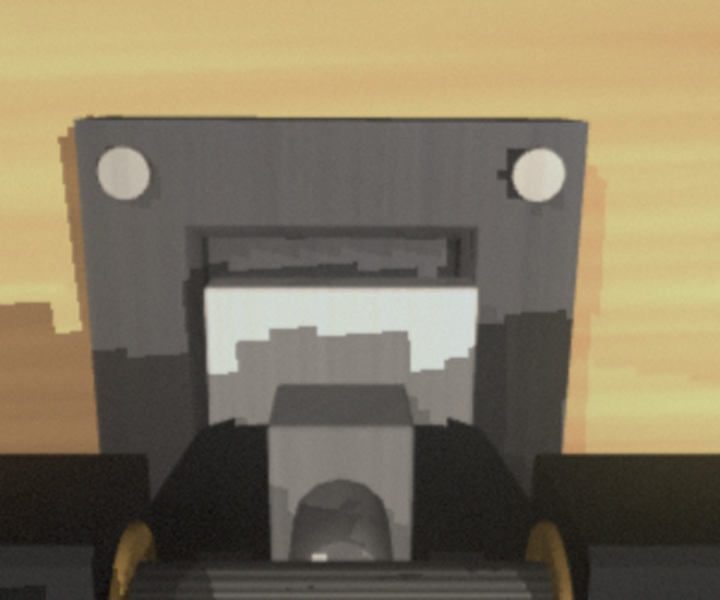

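The crop shows the far bolts at full-image (231.7,132.1) and (404.6,132.9), the plate corners at (265.4,180) and (378.8,180.4), and the chamfer mouth just beyond the plate. The plate looks shifted towards +u.

```bash
python3 - <<'E'
from m2 import *
s=pickle.load(open('pics/w_fix2.pkl','rb')); st=sensors.get_state()
T=R.from_quat(st['eef_rot']).as_matrix(); p=st['tool_pos']
L=lambda P:(T.T@(P-p)*1000).round(1)
f=lambda x,y:(180+x/2.4,60+y/2.4)
for n,x,y,z in(('bolt',124,173,.028),('bolt',539,175,.028),('corner',77,120,.024),('corner',588,122,.024),('mouth',187,227,.024),('mouth',478,227,.024),('floor',208,238,.021),('floor',458,238,.021),('plate',205,288,p[2]-.022),('plate',477,289,p[2]-.022),('plate bottom',205,278,p[2]-.032),('plate bottom',477,279,p[2]-.032),('sh',270,426,p[2]),('sh',413,426,p[2])): print(n,L(ray(s,*f(x,y),z)))
E
```

```text
bolt [ 51.9 -41.6  37.7]
bolt [51.5 38.2 37.6]
corner [ 61.7 -51.   41.6]
corner [61.4 48.  41.6]
mouth [ 40.8 -30.7  41.7]
mouth [40.9 27.6 41.7]
floor [ 38.1 -27.   44.7]
floor [38.2 24.1 44.7]
plate [ 32.8 -24.4  21.9]
plate [32.6 24.7 21.9]
plate bottom [ 32.5 -25.9  31.9]
plate bottom [32.3 26.3 31.9]
sh [ 15.  -11.3  -0. ]
sh [15.  11.7 -0. ]
```

step_arm:
  steps:
    - [[0.3,-0.18,0],[0,0,0]]
    - [[0,0,0],[0,0,0]]
    - [[0,0,0.6],[0,0,0]]
    - [[0,0,0.3],[0,0,0]]
    - [[0,0,0.2],[0,0,0]]
    - [[0,0,0],[0,0,0]]
    - [[0,0,0],[0,0,0]]
  grip_force: 15

```text
clock: 10.1
tool_pos: [0.5947, -0.115, 0.0537]
eef_rot: [0.017, 1.0, 0.0, 0.0]
contact_force: [0.6, 0.0, -2.1]
opening: 0.271
finger_force: 15.0
```

step_arm:
  steps:
    - [[0,0,0.2],[0,0,0]]
    - [[0,0,0.2],[0,0,0]]
    - [[0,0,0.2],[0,0,0]]
    - [[0,0,0],[0,0,0]]

```text
clock: 10.6
tool_pos: [0.5944, -0.115, 0.0475]
eef_rot: [0.017, 1.0, 0.0, -0.0]
contact_force: [0.4, 0.7, -0.5]
opening: 0.272
finger_force: 15.0
```

step_arm:
  steps:
    - [[0,0,0.1],[0,0,0]]
    - [[0,0,0.08],[0,0,0]]
    - [[0,0,0],[0,0,0]]
    - [[0,0,0],[0,0,0]]

```text
clock: 11.1
tool_pos: [0.5946, -0.115, 0.0459]
eef_rot: [0.017, 1.0, 0.0, 0.0]
contact_force: [0.9, 0.4, -0.3]
opening: 0.273
finger_force: 15.0
```

step_arm:
  steps:
    - [[0,0,0],[0,0,0]]
    - [[0,0,0],[0,0,0]]
    - [[0,0,0],[0,0,0]]
    - [[0,0,0],[0,0,0]]
  claw: 0

```text
clock: 11.6
tool_pos: [0.5946, -0.1151, 0.0459]
eef_rot: [0.017, 1.0, 0.0, 0.0]
contact_force: [0.6, 0.4, 0.3]
opening: 0.497
finger_force: 0.0
```

step_arm:
  steps:
    - [[0,0,-1],[0,0,0]]
    - [[0,0,-3],[0,0,0]]
    - [[0,0,-5],[0,0,0]]
    - [[0,0,-5],[0,0,0]]
    - [[0,0,0],[0,0,0]]
    - [[0,0,0],[0,0,0]]
    - [[0,0,0],[0,0,0]]

```text
clock: 12.48
tool_pos: [0.5936, -0.1151, 0.1846]
eef_rot: [0.017, 1.0, 0.0, -0.001]
contact_force: [-0.7, 0.6, 0.6]
opening: 0.498
finger_force: 0.0
```

```bash
python3 -c "
from h import *
s=snap('wrist','w_seat'); snap('top','t_seat'); st=sensors.get_state(); print(st['tool_pos'],st['eef_rot'],st['opening'],st['q'].round(2),proj(s,(.595,-.115,.024)))
x,y=map(int,proj(s,(.595,-.115,.04))); y0=max(0,y-110);x0=max(0,x-130)
print(x0,y0);cv2.imwrite('pics/w_seatc.png',cv2.resize(s['img'][y0:y0+220,x0:x0+260,::-1],None,fx=2.7,fy=2.7,interpolation=cv2.INTER_CUBIC))"
```

```text
[ 0.59381547 -0.11498725  0.18460786] [ 1.72200953e-02  9.99850907e-01  1.50183524e-04 -1.26840123e-03] 0.5022296469082675 [ 0.29  0.77 -0.31  1.69  0.32  0.74  1.36] (np.float64(321.5603338338688), np.float64(184.30524742009254))
191 78
```

View pics/w_seatc.png

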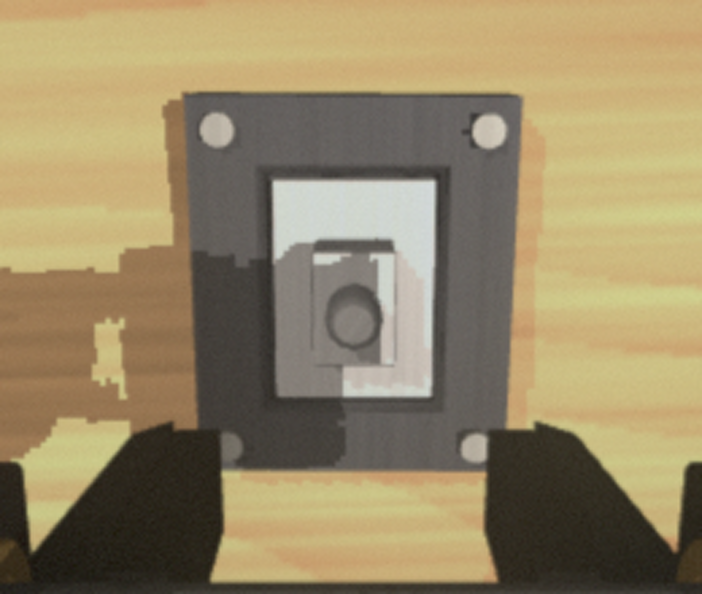

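The insert is flush and square in the pocket, with an even gap all round and the spigot at crop (355,322). I'll measure the spigot axis while moving on to the wheel.

```bash
python3 - <<'E'
from m2 import *
s=pickle.load(open('pics/w_seat.pkl','rb'))
f=lambda x,y:(191+x/2.7,78+y/2.7)
for n,q,z in(('bolts',((217,131),(489,131),(475,448),(230,448)),.028),('plate',((272,180),(437,180),(432,398),(275,398)),.024),('shoulder',((313,252),(396,252),(395,366),(313,364)),.046),('tip',((355,325),),.062)):
    P=np.array([ray(s,*f(*c),z) for c in q]); print(n,P.mean(0).round(4), [np.linalg.norm(P[i]-P[i-1]).round(3) for i in range(len(P))])
E
```

```text
bolts [ 0.5971 -0.115   0.028 ] [np.float64(0.1), np.float64(0.08), np.float64(0.1), np.float64(0.079)]
plate [ 0.5967 -0.1146  0.024 ] [np.float64(0.07), np.float64(0.05), np.float64(0.07), np.float64(0.05)]
shoulder [ 0.5965 -0.1146  0.046 ] [np.float64(0.033), np.float64(0.024), np.float64(0.034), np.float64(0.024)]
tip [ 0.5967 -0.1144  0.062 ] [np.float64(0.0)]
```

step_arm:
  steps:
    - [[2.34,4.89,0],[0,0,0]]
    - [[2.34,4.89,0],[0,0,0]]
    - [[2.34,4.89,0],[0,0,0]]
    - [[2.34,4.89,0],[0,0,0]]
    - [[2.34,4.89,0],[0,0,0]]
    - [[2.34,4.89,0],[0,0,0]]
    - [[0,0,0],[0,0,0]]
  claw: 1

```text
clock: 13.45
tool_pos: [0.462, 0.1885, 0.1855]
eef_rot: [0.012, 1.0, 0.001, -0.001]
contact_force: [-1.0, -0.3, 0.5]
opening: 0.999
finger_force: 0.0
```

step_arm:
  steps:
    - [[0,0,0],[0,0,9.8]]
    - [[0,0,0],[0,0,9.8]]
    - [[0,0,0],[0,0,9.8]]
    - [[0,0,0],[0,0,9.8]]
    - [[0,0,0],[0,0,9.8]]
    - [[0,0,0],[0,0,9.8]]
    - [[0,0,0],[0,0,9.8]]
    - [[0,0,0],[0,0,9.8]]
    - [[0,0,0],[0,0,9.8]]
    - [[0,0,0],[0,0,0]]
    - [[0,0,0],[0,0,0]]

```text
clock: 14.82
tool_pos: [0.4645, 0.1824, 0.1857]
eef_rot: [0.708, 0.707, -0.0, 0.0]
contact_force: [0.6, 0.4, -0.6]
opening: 1.002
finger_force: 0.0
```

```bash
cat > wh.py <<'E'
from m2 import *
import sys
s=snap('wrist',sys.argv[1]); H,S,V=ch(s); st=sensors.get_state(); T=R.from_quat(st['eef_rot']).as_matrix(); p=st['tool_pos']
print(p.round(4),T.round(3).tolist(),st['q'].round(2))
z=float(sys.argv[2]); u,v=map(int,proj(s,(.464,.183,z-.016))); print(u,v)
m=(((H>150)|(H<6)|(S<50))&(V>60)).astype(np.uint8); k=int(sys.argv[3])
b=(max(0,u-k),max(0,v-k),u+k,v+k)
(c,a)=rect(s,m,b,z,'wheel outline'); print('tool mm',(T.T@(np.array([*c,z])-p)*1000).round(1))
E
python3 wh.py w_wh2 .016 75
```

```text
[0.4645 0.1825 0.1857] [[0.002, 1.0, -0.0], [1.0, -0.002, -0.0], [-0.0, -0.0, -1.0]] [-0.59  0.65  0.2   2.02 -0.26  0.49 -0.2 ]
319 176
wheel outline c 0.464 0.18 wh 0.062 0.06 ang 90.0
tool mm [ -2.5  -0.4 169.7]
```

step_arm:
  steps:
    - [[-0.2,0,4],[0,0,0]]
    - [[0,0,4.5],[0,0,0]]
    - [[0,0,4],[0,0,0]]
    - [[0,0,2.5],[0,0,0]]
    - [[0,0,1.1],[0,0,0]]
    - [[0,0,0],[0,0,0]]
    - [[0,0,0],[0,0,0]]

```text
clock: 15.75
tool_pos: [0.465, 0.1812, 0.0258]
eef_rot: [0.708, 0.706, 0.001, 0.0]
contact_force: [-0.7, -0.9, 0.2]
opening: 0.997
finger_force: 0.0
```

step_arm:
  steps:
    - [[0,0,0],[0,0,0]]
    - [[0,0,0],[0,0,0]]
    - [[0,0,0],[0,0,0]]
    - [[0,0,0],[0,0,0]]
    - [[0,0,0],[0,0,0]]
  claw: -1
  grip_force: 20

```text
clock: 16.38
tool_pos: [0.4643, 0.1811, 0.0251]
eef_rot: [0.708, 0.706, 0.0, -0.0]
contact_force: [-1.1, 0.1, 3.4]
opening: 0.65
finger_force: 20.1
```

step_arm:
  steps:
    - [[0,0,-2],[0,0,0]]
    - [[0,0,-4],[0,0,0]]
    - [[0,0,-4],[0,0,0]]
    - [[0,0,-4],[0,0,0]]
    - [[0,0,-2],[0,0,0]]
    - [[0,0,0],[0,0,0]]
    - [[0,0,0],[0,0,0]]

```text
clock: 17.25
tool_pos: [0.4638, 0.1809, 0.184]
eef_rot: [0.708, 0.706, -0.001, -0.0]
contact_force: [-0.3, -0.6, -0.9]
opening: 0.653
finger_force: 19.7
```

```bash
python3 - <<'E'
from m2 import *
s=snap('wrist','w_hold'); snap('side','s_hold'); H,S,V=ch(s); st=sensors.get_state(); T=R.from_quat(st['eef_rot']).as_matrix(); p=st['tool_pos']
print(p.round(4),st['eef_rot'].round(4),st['opening'])
L=lambda P:(T.T@(P-p)*1000).round(1)
m=((H>155)&(S>60)&(V>50)).astype(np.uint8); ys,xs=np.nonzero(m); print(len(xs),xs.min(),xs.max(),ys.min(),ys.max())
for v in range(ys.min(),ys.max()+1,8):
    q=xs[ys==v]; 
    if len(q): print(v,q.min(),q.max())
u=(xs.min()+xs.max())/2
for z in(-.009,.007): print('far edge pt at z',z,L(ray(s,u,ys.min(),p[2]+z)))
E
```

```text
[0.4637 0.1808 0.1837] [ 7.082e-01  7.060e-01 -1.100e-03 -5.000e-04] 0.6554497036125222
7185 246 397 204 343
204 314 318
212 288 356
220 275 367
228 265 377
236 260 383
244 254 389
252 251 392
260 248 394
268 246 396
276 248 395
284 248 395
292 250 393
332 282 361
340 300 343
far edge pt at z -0.009 [27.3  1.4  9. ]
far edge pt at z 0.007 [32.1  1.4 -7. ]
```

```bash
cat > fit.py <<'E'
from m2 import *
from scipy.optimize import least_squares
def wheel(s,p,T):
    H,S,V=ch(s); m=((H>155)&(S>60)&(V>50)).astype(np.uint8)
    m=cv2.morphologyEx(m,cv2.MORPH_OPEN,np.ones((3,3)))
    hull=cv2.convexHull(cv2.findNonZero(m))[:,0]; P=[]
    ys,xs=np.nonzero(m)
    for v in np.unique(ys):
        q=xs[ys==v]; 
        if v<286 or v>=334: P+= [(q.min(),v),(q.max()+1,v)]
    P=np.array(P,float)
    for zr in(-.009,.0,.007):
        Q=np.array([(T.T@(ray(s,u,v,p[2]+zr)-p))[:2]*1000 for u,v in P])
        f=least_squares(lambda c:np.hypot(*(Q-c[:2]).T)-c[2],[0,0,30],loss='soft_l1'); print('rim z',zr,f.x.round(2),'rms',np.sqrt(np.mean(f.fun**2)).round(2))
    W=((S<45)&(V>110)).astype(np.uint8); W[:205]=0; W[345:]=0; W[:,:260]=0; W[:,385:]=0
    ys,xs=np.nonzero(W); print('white',len(xs),xs.min(),xs.max(),ys.min(),ys.max())
E
python3 - <<'E'
from fit import *
s=pickle.load(open('pics/w_hold.pkl','rb')); st=sensors.get_state(); T=R.from_quat(st['eef_rot']).as_matrix(); wheel(s,st['tool_pos'],T)
E
```

```text
rim z -0.009 [-5.56  1.62 32.23] rms 0.35
rim z 0.0 [-0.72  1.6  30.09] rms 0.33
rim z 0.007 [ 3.05  1.58 28.43] rms 0.31
white 1363 280 362 241 292
```

step_arm:
  steps:
    - [[-4.9,2.2,0],[0,0,0]]
    - [[-4.9,2.2,0],[0,0,0]]
    - [[-4.9,2.2,0],[0,0,0]]
    - [[-4.9,2.2,0],[0,0,0]]
    - [[-4.9,2.2,0],[0,0,0]]
    - [[-4.9,2.2,0],[0,0,0]]
    - [[0,0,0],[0,0,0]]
    - [[0,0,0],[0,0,0]]
    - [[0,0,0],[0,0,0]]

```text
clock: 18.48
tool_pos: [0.5949, -0.1113, 0.1842]
eef_rot: [0.707, 0.707, 0.0, -0.001]
contact_force: [0.5, -0.2, -0.5]
opening: 0.655
finger_force: 19.7
```

step_arm:
  steps:
    - [[-0.25,0.1,0],[0,0,0]]
    - [[0,0,3],[0,0,0]]
    - [[0,0,3],[0,0,0]]
    - [[0,0,1.4],[0,0,0]]
    - [[0,0,0],[0,0,0]]
    - [[0,0,0],[0,0,0]]
    - [[0,0,0],[0,0,0]]

```text
clock: 19.35
tool_pos: [0.5972, -0.116, 0.112]
eef_rot: [0.708, 0.706, 0.001, 0.001]
contact_force: [0.2, -0.4, -1.2]
opening: 0.653
finger_force: 19.7
```

```bash
python3 - <<'E'
from fit import *
s=snap('wrist','w_end'); d=snap('side','s_end'); st=sensors.get_state(); T=R.from_quat(st['eef_rot']).as_matrix(); p=st['tool_pos']; print(p.round(4),st['eef_rot'].round(4),st['finger_force'])
wheel(s,p,T)
u,v=proj(d,(.596,-.115,.08)); print(u,v); u,v=int(u),int(v); print(u-40,v-45)
c=cv2.resize(d['img'][v-45:v+45,u-40:u+40,::-1],None,fx=5,fy=5,interpolation=cv2.INTER_CUBIC)
e=cv2.resize(s['img'][180:360,241:401,::-1],(400,450),interpolation=cv2.INTER_CUBIC)
cv2.imwrite('pics/end.png',np.hstack([c,e]))
E
```

```text
[ 0.5969 -0.116   0.1117] [7.083e-01 7.060e-01 5.000e-04 6.000e-04] 19.722981181806922
rim z -0.009 [-2.42  1.78 32.19] rms 1.26
rim z 0.0 [ 2.19  1.76 30.07] rms 1.18
rim z 0.007 [ 5.78  1.74 28.42] rms 1.11
white 1684 264 372 205 293
295.2743278334307 182.40863981701688
255 137
```

View pics/end.png

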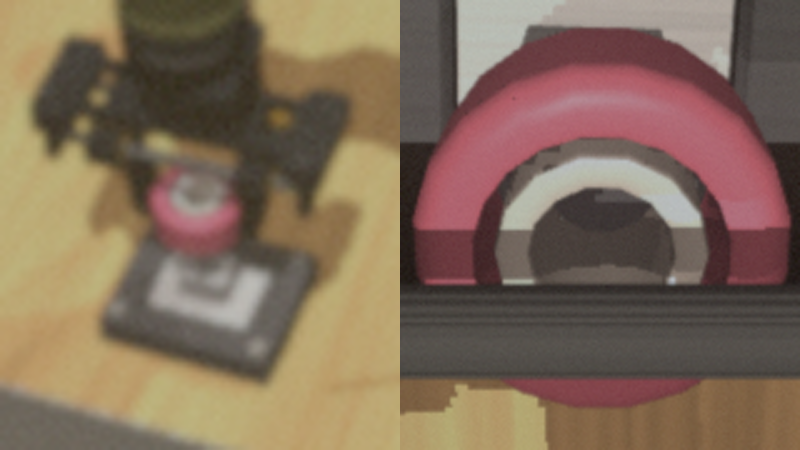

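Left: the wheel is level above the seated insert in the side view. Right: the wheel in the jaws, with the bore's upper rim at crop y≈187 and the hub at u≈322, so it is centred across the jaws. I'll compute its offset along tool x and check the side view.

```bash
python3 - <<'E'
from fit import *
s=pickle.load(open('pics/w_end.pkl','rb')); d=pickle.load(open('pics/s_end.pkl','rb')); st=sensors.get_state(); T=R.from_quat(st['eef_rot']).as_matrix(); p=st['tool_pos']
L=lambda u,v,z:(T.T@(ray(s,u,v,p[2]+z)-p)*1000).round(1)
f=lambda x,y:(241+(x-400)/2.5,180+y/2.5)
for n,x,y,z,o in(('bore far',602,187,.007,11),('rim -x',602,408,-.004,-30),('rim -x',602,408,.003,-30),('rim +x low',602,27,-.02,30),('rim +x low',602,27,-.009,30),('outer L',413,228,0,0),('outer R',790,228,0,0),('boreL',530,240,.007,0),('boreR',675,240,.007,0)):
    q=L(*f(x,y),z); print(n,z,q,'c',q[0]-o)
# side view: pink mask centroid region extents vs predicted wheel
H,S,V=ch(d); m=((H>155)&(S>70)).astype(np.uint8); m[:150]=0;m[200:]=0;m[:,:270]=0;m[:,320:]=0
ys,xs=np.nonzero(m); print('side pink u',xs.min(),xs.max(),'v',ys.min(),ys.max())
pr=np.array([proj(d,p+np.array([.03*np.cos(a),.03*np.sin(a),z])) for a in np.linspace(0,6.28,60) for z in(-.02,.002)]); print('pred',pr.min(0).round(1),pr.max(0).round(1))
E
```

```text
bore far 0.007 [12.3  1.7 -7. ] c 1.3000000000000007
rim -x -0.004 [-34.6   1.7   4. ] c -4.600000000000001
rim -x 0.003 [-29.1   1.7  -3. ] c 0.8999999999999986
rim +x low -0.02 [29.8  1.7 20. ] c -0.1999999999999993
rim +x low -0.009 [32.6  1.7  9. ] c 2.6000000000000014
outer L 0 [  2.  -28.3  -0. ] c 2.0
outer R 0 [ 2.  31.6  0. ] c 2.0
boreL 0.007 [ 3.6 -9.2 -7. ] c 3.6
boreR 0.007 [ 3.6 12.7 -7. ] c 3.6
side pink u 285 301 v 173 186
pred [285.1 168.3] [304.2 186.9]
```

step_arm:
  steps:
    - [[0.15,-0.07,0.4],[0,0,0]]
    - [[0,0,0.5],[0,0,0]]
    - [[0,0,0.5],[0,0,0]]
    - [[0,0,0],[0,0,0]]
    - [[0,0,0],[0,0,0]]
    - [[0,0,0],[0,0,0]]
    - [[0,0,0],[0,0,0]]

```text
clock: 20.32
tool_pos: [0.5959, -0.1144, 0.0971]
eef_rot: [0.708, 0.706, 0.0, 0.0]
contact_force: [0.6, 0.9, -1.2]
opening: 0.651
finger_force: 19.7
```

```bash
python3 -c "
from h import *
st=sensors.get_state(); print(st['tool_pos'],abs(st['qd']).max(),st['finger_force']); print(finish_job())"
```

```text
[ 0.59587887 -0.11442324  0.09706053] 0.0020522901575828574 19.72293109896052
the job is handed in; nothing more can be done
None
```

The insert is seated flush and let go, and the larger wheel went over the guard and is held level about 10 mm above the spigot tip, centred to within about 2 mm by my measurements; the job is handed in after about 20 s, with no verdict returned.

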